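Index and lock the stone-setting turntable

ROBOT

A 6-joint arm with a two-finger parallel gripper is mounted at the origin on the work surface. World frame = base frame: x ahead of the robot, y to its left, z up, the work surface at z = 0. Lengths are in m, angles in rad, forces in N, time in s.
With the tool pointing down it reaches from about 0.25 to 0.725 m from the base axis. Payload 4 kg.
Tool frame: the origin (TCP) lies on the front face of the gripper's body, between the roots of the fingers; the fingertips stand 73 mm ahead of it and the grasp point (between the pads) lies bot.tcp_to_grasp ahead of it (bot.tcp_to_grasp is the distance from the TCP to the grasp point, in m); z points along the fingers, y is the line along which they close (so a half turn about z gives the same grasp; the last joint's range is limited). The gripper opens to 85 mm and grips with 20 to 120 N. Pads are 22 mm wide; open, the fingers measure 114 mm over their backs; the gripper's body (76 mm by 85 mm) begins 54 mm behind the grasp point. The pads swing forward as they close: fully open they stand 13 mm farther back than shut.
Start: joints at [-1.24, 0.241, 0.005, 1.335, 0, 1.571], TCP at [0.162, -0.473, 0.304] pointing down, gripper open.
Joint ranges: [-2.72, 2.72], [-1.05, 1.87], [-1.09, 1.28], [-1.99, 2.15], [-1.42, 1.44], [-3.14, 3.14]. Speed limits (rad/s): [2.79, 2.79, 3.14, 3.14, 3.14, 3.14].

INTERFACE

Orientations are given as a unit quaternion [x, y, z, w].
In Python, from workcell import bot gives the robot as it stands.
- The arm moves only by the shell command python3 -m jog 'ROWS' [OPENING]. ROWS is JSON, one flat list of numbers, 6 for each row, row after row: the shift along the world's x, y, z scaled (see below), then the turn, a rotation vector about the world's x, y, z scaled (see below). In form: [tx, ty, tz, wx, wy, wz, tx, ty, tz, wx, wy, wz, ...]. A call has 1 to 10 rows; each row is the pose to reach, as a shift and turn from the pose commanded when the call began; what a row does not reach only later rows make up. The controller multiplies each number of a shift by 800 mm and each number of a turn by 2 rad. A row lasts 1/12 s, in which the tool goes at most 41.7 mm and 7.16 degrees, less where a joint would pass 70% of its speed; a pose out of reach is approached as far as the arm can. A call with a number of a shift or a turn outside -1 to 1 is refused whole. A call with a gripper value outside its range is refused whole. OPENING is the opening, from -1 (shut) to 1 (fully open), set as the call begins (- or left out, the last holds). The fingers move at their own pace and stop on an object; the grip force is fixed at half the most. Time passes only in rows, so rows that repeat a pose let the fingers close. It gives the time, the measured TCP pose, the force, the opening and the grip force at its end, in the units of the state.
- bot.get_obs(): the state, without advancing time (a new reading comes with each control period).
- bot.camera(name): name is "side" or "top"; returns (picture, depth): 420x560x3 uint8, red, green, blue; 420x560 float32, m along the optical axis (not along the pixel's ray), 0 where there is no reading.
- bot.calibration(name): a dict with "intrinsics" (3x3 intrinsics, pixels), "pose" (4x4, takes a point from camera to world coordinates). Camera axes: x right, y up, looking along -z (the intrinsics and any distortion apply to the point x, -y, -z); pixel columns grow to the right and rows downward; lengths in m; the calibration is good to about 2 mm. A picture is of the moment at which its call begins. calibration takes no time and is no camera call.
- bot.job_done(): hands the job in; it is judged then, once.
Trained networks look in the newest picture that a camera, given by its name, has taken for a name from the list of things; names that differ only in an ending like _2 or _b are one class to them, and where a whole thing is asked for, a point or a joint stands for the part that bears it (a point fixed in the world has none). Each returns a list of dicts, best first, with "confidence" (0 to 1); they miss things now and then, are a little off and sometimes report something else, mostly with a low value. They report only what shows in the picture. A call takes as long as a camera call. They do not tell look-alikes from the thing itself.
- bot.find_in(label, camera): "at" ([x, y, z] in m, in the coordinates of the camera as it stood for that picture, good to about 4 mm: the middle of the surface that is visible of it).
- bot.tip_of(label, camera): "at" ([x, y, z] in m, in the coordinates of the camera as it stood for that picture, good to about 4 mm: a listed point, or the origin of a listed thing).
The state is a dict: "clock": time; "joint_pos": joint angles; "joint_vel": joint speeds; "tau": joint torques, N m; "eef_pos": TCP position; "tool_rot": TCP orientation; "ft_force": force on the tool from outside, world axes, zero at the start; "ft_torque": the same for the moment, N m; "grip_width": finger opening in m; "grasp_force": force on a finger pad.
Only numpy, scipy, OpenCV 4.12 (cv2) and the standard library are available. Lean on these libraries where they do the work, as an engineer would, in place of code of your own. Each camera call takes 0.05 s, during which the arm holds its last target. There are 200 camera calls.

TASK

Take the brass-headed locking pin from its wooden stand and drop it into the hole of the green guide bracket so that it stands on the turntable's rim. Then push the red handle post slowly around until the rim's notch comes under the pin and the pin falls fully home, and keep leaning on the post with about 10 N (never over 25 N) for a second to seat the turntable against the pin. Let go and move clear, leaving the pin down and the other things on the bench where they are.

Things in the scene. Friction and masses are not known exactly. Their poses are not given: they have to be found in the camera images.
- pin_knob (a point): Centre of the brass knob of the loose locking pin: upright cylinder 22 mm in diameter, 46 mm high. Its flat underside, 23 mm below this point, is a shoulder; from there a shank hangs 42 mm, so the tip lies 65 mm below this point. z is up along the pin. It starts upright in a wooden stand (block 56 x 56 x 50 mm high) with its shoulder on the stand's top: this point is then 73 mm above the bench.
- guide_mouth (a point): Centre of the top opening of the vertical hole (12 mm diameter, 2 mm chamfer, right through) in the fixed green bracket over the turntable's rim, on the side away from the robot. Top face 72 mm above the bench; block 40 x 40 x 24 mm; the turntable's top passes 8 mm below it. x axis: horizontal, from the turntable's axis out to the guide (100 mm); z up.
- hub (a point): Point on the turntable's vertical axis of rotation, level with its top face (40 mm above the bench). The x axis turns with the turntable and points along the red line. With the real notch within about 2 mm of the guide, a pin in the guide falls 10 mm into it by its own weight, if the turntable goes slowly (15 mm/s at the rim is safe), and then stops it solidly 1 to 4 mm further on.
- post (a point): Mid-height point of the red handle post that stands on the turntable, 75 mm from the axis, exactly opposite the red line. Upright cylinder 16 mm in diameter, 70 mm high, from the disc's top (40 mm above the bench) to 110 mm above the bench.
- notch (a point): Point on the turntable opposite the post, at top-face level, 100 mm from the axis, on the line of its red mark. The notch lies near here: a radial slot 12 mm wide, open at the rim, edged white, in the dark ring round the disc. The ring is set differently each time: the real notch is up to 9 mm either way along the rim from this point, which starts 0.5 to 1.7 rad counter-clockwise of the guide.
- bur_block: Bystander: dark wooden block 70 x 50 x 35 mm with small steel burs standing to 61 mm; loose; origin at the centre of its underside.
- ring_box: Bystander: blue ring box 50 x 50 x 22 mm with a ring on it, 47 mm high in all; loose; origin at the centre of its underside.
- handpiece: Bystander: steel rotary handpiece lying along its x axis on two rubber feet, 155 mm long, 29 mm high; loose; origin on the bench below the steel body, 22 mm behind its middle.
- turntable: Grey disc with a dark, 12 mm thick index ring, 123 mm outer radius, as one turning part; centre collar (14 mm radius) and six stones reach 12 mm above the disc, within 53 mm of the axis. Turns with slight friction (about 1 N at the post) and stays where it is left; to be turned clockwise. Origin on the axis at the disc's underside, 28 mm above the bench; x axis along the red line.
- pin: The whole locking pin: brass knob and steel shank 10 mm in diameter with a 3 mm chamfered foot; about 110 to 180 g; origin at the shank's tip; z up along the pin. Standing in the guide on the rim, its knob centre is 33 mm above the guide's mouth; fallen home, with its shoulder on the guide block, 23 mm above it.
Mind the look-alikes: they are no part of the job. Of the things shaped like the pin, the brass one is meant.

How it is judged:
By the outcome, as a careful person would: the job done as asked, in the order asked, and still so for the second after the job is handed in, with the robot touching nothing.
It also fails if it takes over 72 s, if anything falls off the work surface, if the arm or the gripper's body presses on something with over 40 N, if the wrist force passes 120 N, or if a joint passes its speed limit or range.

## Working session

There is one attempt and no reset: what is moved stays moved. The work goes in short steps, Python scripts to look and compute and a shell command to move; the robot and the scene stay as the last step left them, time stands still between calls to the robot, and variables do not carry over. Pictures are saved under pics/ and viewed, at most 10 in all, crops included, and the job is handed in when it is done.

```bash
ls; mkdir -p pics; cat > h.py <<'E'
import numpy as np, cv2
from workcell import bot
def w(cam,p):
    T=np.array(bot.calibration(cam)["pose"]); return (T@np.append(p,1))[:3]
def px(cam,P):
    c=bot.calibration(cam); q=np.linalg.inv(np.array(c["pose"]))@np.append(P,1)
    K=np.array(c["intrinsics"]); u=K@np.array([q[0],-q[1],-q[2]]); return (u[:2]/u[2]).round(0)
def snap(cam,name):
    im,d=bot.camera(cam); cv2.imwrite(f"pics/{name}.png",im[:,:,::-1]); return im,d
def tips(cam,labels,f="tip_of"):
    for l in labels:
        for r in getattr(bot,f)(l,cam)[:4]:
            P=w(cam,r["at"]); print(cam,l,round(r["confidence"],2),P.round(4),px(cam,P))
E
python3 - <<'E'
from h import *
o=bot.get_obs(); print(o["clock"],o["eef_pos"],o["tool_rot"],o["grip_width"],bot.tcp_to_grasp)
for c in("top","side"):
    snap(c,c+"0"); tips(c,["pin_knob","guide_mouth","hub","post","notch"])
    print(bot.calibration(c).keys())
E
```

```text
pics
0.0 [ 0.16222669 -0.47243921  0.30304481] [ 9.86353089e-01  1.64640622e-01 -1.96171211e-04 -1.00510173e-03] 0.08509288786643657 0.0539
top pin_knob 0.76 [0.5866 0.3167 0.0664] [122. 167.]
top guide_mouth 0.68 [0.6239 0.0481 0.0698] [255. 149.]
top guide_mouth 0.33 [ 0.4835 -0.0221  0.0753] [290. 219.]
top guide_mouth 0.21 [0.5243 0.0394 0.0265] [260. 200.]
top hub 0.64 [0.5215 0.0418 0.037 ] [259. 201.]
top post 0.9 [ 0.4817 -0.0239  0.0753] [291. 219.]
top notch 0.65 [0.5733 0.1271 0.0371] [218. 176.]
top notch 0.63 [0.5225 0.0382 0.0262] [261. 201.]
dict_keys(['intrinsics', 'pose'])
side pin_knob 0.73 [0.5052 0.2735 0.0703] [175. 276.]
side pin_knob 0.67 [0.5857 0.3213 0.0697] [134. 267.]
side pin_knob 0.55 [0.5783 0.1291 0.0381] [208. 231.]
side pin_knob 0.54 [0.6248 0.05   0.0708] [220. 195.]
side guide_mouth 0.89 [0.6241 0.0482 0.0724] [221. 194.]
side hub 0.61 [0.5256 0.0454 0.041 ] [248. 223.]
side notch 0.7 [0.5787 0.1275 0.0406] [208. 229.]
dict_keys(['intrinsics', 'pose'])
```

View pics/top0.png

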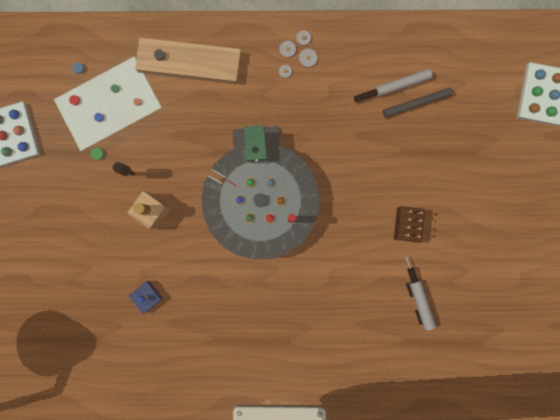

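View pics/side0.png

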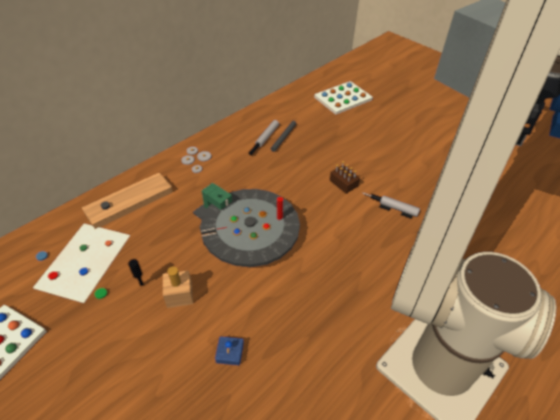

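Top view: brass pin in its wooden stand at about (141,209); the dark pin-shaped thing at (122,168) (side: (135,268)) and the dark knob on the board at (160,55) are look-alikes. I choose the brass one, side (175,276). Guide is at (255,149), notch line at (216,178), post at (292,218), ring box at (146,297). I'll check the pin in one crop and refine it.

```bash
python3 - <<'E'
from h import *
out=[]
for c,P in(("top",(0.5052,0.2735,0.0703)),("side",(0.5052,0.2735,0.0703))):
    im,d=bot.camera(c); u,v=px(c,P).astype(int); print(c,u,v)
    cr=cv2.resize(im[v-30:v+30,u-30:u+30],(390,390),interpolation=cv2.INTER_CUBIC)
    out.append(cr)
    cal=bot.calibration(c);K=np.array(cal["intrinsics"]);T=np.array(cal["pose"])
    print(K.round(1).tolist(),T[:3,3].round(3))
    vv,uu=np.mgrid[0:420,0:560]
    X=np.stack([(uu-K[0,2])/K[0,0]*d,-(vv-K[1,2])/K[1,1]*d,-d,np.ones_like(d)],-1)@T.T
    def reg(ctr,r,z0,z1,n):
        m=(np.hypot(X[...,0]-ctr[0],X[...,1]-ctr[1])<r)&(X[...,2]>z0)&(X[...,2]<z1)&(d>0)
        if m.sum()<3: print(n,'none');return
        p=X[m][:,:3]; print(n,m.sum(),p.mean(0).round(4),p.min(0).round(4),p.max(0).round(4))
        return p
    reg((.505,.2735),.03,.085,.12,"knobtop"); 
    p=reg((.505,.2735),.05,.044,.056,"standtop")
    if p is not None: print(cv2.minAreaRect((p[:,:2]*1000).astype(np.float32)))
    reg((.4835,-.022),.03,.1,.125,"posttop")
    p=reg((.624,.048),.035,.066,.078,"guidetop")
    if p is not None: print(cv2.minAreaRect((p[:,:2]*1000).astype(np.float32)))
    tips(c,["pin_knob","guide_mouth","hub","post"])
cv2.imwrite("pics/crop1.png",np.hstack(out)[:,:,::-1])
E
```

```text
top 142 207
[[433.3, 0.0, 274.1], [0.0, 433.3, 212.2], [0.0, 0.0, 1.0]] [ 0.45  -0.005  0.93 ]
knobtop 111 [0.5014 0.2711 0.0941] [0.4909 0.2617 0.086 ] [0.5122 0.2825 0.0985]
standtop 603 [0.501  0.2696 0.0487] [0.4642 0.2343 0.044 ] [0.54   0.311  0.0545]
((501.6424560546875, 272.5134582519531), (57.07071304321289, 56.35503005981445), 55.32038497924805)
posttop 54 [ 0.484  -0.0252  0.1085] [ 0.4775 -0.0326  0.1027] [ 0.4908 -0.0175  0.1119]
guidetop 523 [0.6293 0.0478 0.0706] [0.6009 0.0262 0.0663] [0.6573 0.0688 0.0756]
((629.282958984375, 47.66534423828125), (57.187496185302734, 39.9737663269043), 4.416639804840088)
top pin_knob 0.75 [0.5837 0.3173 0.0645] [122. 169.]
top pin_knob 0.68 [0.4995 0.2742 0.0731] [141. 210.]
top guide_mouth 0.86 [0.6251 0.0488 0.0692] [255. 148.]
top hub 0.81 [0.5202 0.0439 0.039 ] [258. 201.]
top post 0.61 [ 0.4831 -0.0215  0.0765] [290. 219.]
side 175 276
[[436.9, 0.0, 281.7], [0.0, 436.9, 209.6], [0.0, 0.0, 1.0]] [-0.017  0.495  0.855]
knobtop 98 [0.5013 0.2774 0.0941] [0.4917 0.2663 0.0851] [0.5146 0.2869 0.0982]
standtop 484 [0.4982 0.2785 0.0498] [0.4652 0.2373 0.0441] [0.5412 0.3151 0.0555]
((503.10333251953125, 275.81915283203125), (55.326332092285156, 59.09999465942383), 54.51552200317383)
posttop 39 [ 0.4841 -0.0197  0.108 ] [ 0.4779 -0.0277  0.1005] [ 0.4938 -0.0142  0.1126]
guidetop 271 [0.6283 0.0521 0.0715] [0.6016 0.0296 0.0665] [0.6582 0.074  0.0761]
((630.2034301757812, 51.14847946166992), (55.190162658691406, 44.49581527709961), 2.9929604530334473)
side pin_knob 0.65 [0.586  0.3217 0.0677] [134. 267.]
side pin_knob 0.59 [0.5021 0.2742 0.0688] [175. 278.]
side guide_mouth 0.73 [0.6261 0.051  0.0722] [219. 195.]
side hub 0.61 [0.524  0.043  0.0437] [249. 222.]
```

View pics/crop1.png

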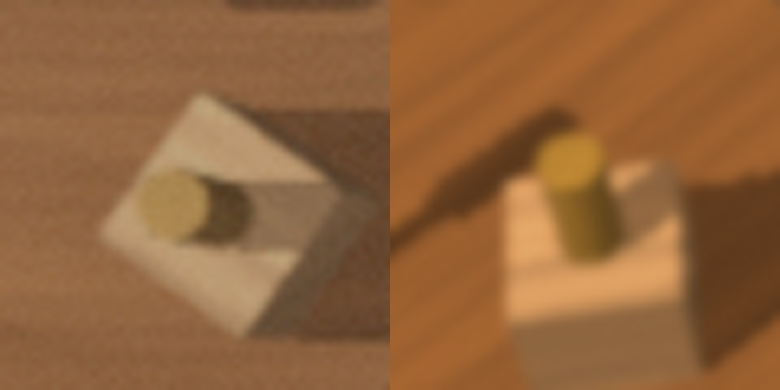

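The crop confirms the brass knob standing upright in its stand: left panel (175,205), right panel (575,165). Setting out to above it, turning the tool on the way.

```bash
python3 -m jog '[0.425,0.933,-0.05,0,0,0.585,0.425,0.933,-0.05,0,0,0.585,0.425,0.933,-0.05,0,0,0.585,0.425,0.933,-0.05,0,0,0.585,0.425,0.933,-0.05,0,0,0.585,0.425,0.933,-0.05,0,0,0.585,0.425,0.933,-0.05,0,0,0.585,0.425,0.933,-0.05,0,0,0.585,0.425,0.933,-0.05,0,0,0.585,0.425,0.933,-0.05,0,0,0.585]' 1; python3 -c "
from h import *
from scipy.spatial.transform import Rotation as R
o=bot.get_obs();print(o['joint_pos'].round(3) if hasattr(o['joint_pos'],'round') else o['joint_pos'],R.from_quat(o['tool_rot']).as_matrix().round(3))"
```

```text
clock: 1.93
eef_pos: [0.3352, -0.0923, 0.284]
tool_rot: [0.73, 0.684, 0.0, 0.001]
ft_force: [1.3, -1.4, 0.1]
grip_width: 0.0854
grasp_force: 0.0
[-0.269 -0.054 -0.378  1.245 -0.     1.368] [[ 0.065  0.998  0.001]
 [ 0.998 -0.065 -0.001]
 [-0.     0.001 -1.   ]]
```

```bash
python3 -m jog '[0.2085,0.458,-0.0675,0,0,0,0.2085,0.458,-0.0675,0,0,0,0.2085,0.458,-0.0675,0,0,0,0.2085,0.458,-0.0675,0,0,0,0.2085,0.458,-0.0675,0,0,0,0.2085,0.458,-0.0675,0,0,0,0.2085,0.458,-0.0675,0,0,0,0.2085,0.458,-0.0675,0,0,0,0.2085,0.458,-0.0675,0,0,0,0.2085,0.458,-0.0675,0,0,0]'; python3 - <<'E'
from h import *
o=bot.get_obs();print(o["eef_pos"],o["joint_pos"])
snap("side","hover"); tips("side",["pin_knob"])
E
```

```text
clock: 2.77
eef_pos: [0.5025, 0.2755, 0.2289]
tool_rot: [0.731, 0.683, 0.0, -0.0]
ft_force: [0.6, -1.0, 0.3]
grip_width: 0.0851
grasp_force: 0.0
[0.50248786 0.27546064 0.22886891] [5.01286799e-01 4.24527539e-01 6.81832632e-02 1.21369955e+00
 4.18189154e-04 2.14018639e+00]
side pin_knob 0.55 [0.5872 0.3198 0.0669] [135. 267.]
side pin_knob 0.46 [0.5033 0.278  0.0732] [173. 277.]
```

View pics/hover.png

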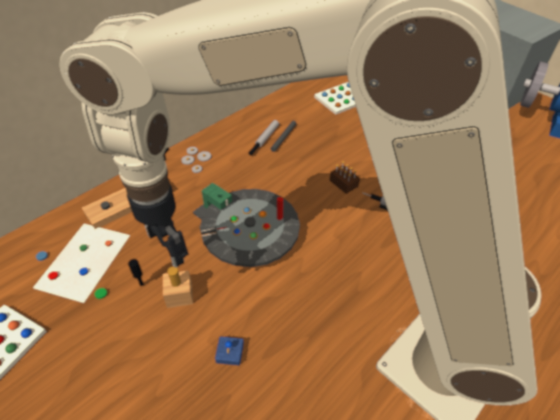

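The open gripper hangs just above the brass knob at (174,276), with the look-alike at (135,268) well clear. Going down, then closing.

```bash
python3 -m jog '[0,-0.001,-0.03,0,0,0,0,-0.001,-0.06,0,0,0,0,-0.001,-0.09,0,0,0,0,-0.001,-0.11,0,0,0,0,-0.001,-0.122,0,0,0,0,-0.001,-0.122,0,0,0]' && python3 -m jog '[0,0,0,0,0,0,0,0,0,0,0,0,0,0,0,0,0,0,0,0,0,0,0,0,0,0,0,0,0,0,0,0,0,0,0,0,0,0,0,0,0,0,0,0,0,0,0,0,0,0,0,0,0,0]' -1
```

```text
clock: 3.37
eef_pos: [0.5002, 0.27, 0.1298]
tool_rot: [0.732, 0.682, -0.002, -0.001]
ft_force: [-0.3, -0.4, 0.4]
grip_width: 0.0855
grasp_force: 0.0
clock: 4.12
eef_pos: [0.5022, 0.2717, 0.1331]
tool_rot: [0.731, 0.682, 0.001, 0.0]
ft_force: [-0.3, 0.7, 5.7]
grip_width: 0.0201
grasp_force: 58.5
```

```bash
python3 -m jog '[0,0,0.03,0,0,0,0,0,0.06,0,0,0,0,0,0.09,0,0,0,0,0,0.125,0,0,0,0,0,0.125,0,0,0,0,0,0.125,0,0,0,0,0,0.125,0,0,0]'; python3 - <<'E'
from h import *
o=bot.get_obs();print(o["eef_pos"],o["grip_width"],o["ft_force"])
for c in("side","top"):
    snap(c,"lift_"+c); tips(c,["pin_knob","pin","guide_mouth"])
E
```

```text
clock: 4.7
eef_pos: [0.5012, 0.2712, 0.231]
tool_rot: [0.731, 0.682, -0.001, -0.0]
ft_force: [-0.9, -0.8, -2.2]
grip_width: 0.0206
grasp_force: 61.0
[0.50117099 0.27119288 0.23102155] 0.0206165311007542 [-0.91572281 -0.81127015 -2.20487305]
side pin_knob 0.53 [0.5021 0.2747 0.1719] [167. 248.]
side pin_knob 0.48 [0.5857 0.3188 0.07  ] [135. 266.]
side pin 0.68 [0.5004 0.2739 0.1077] [173. 267.]
side pin 0.55 [0.5784 0.1304 0.0408] [208. 230.]
side pin 0.47 [ 0.5856  0.3196 -0.0046] [142. 285.]
side guide_mouth 0.95 [0.6228 0.0482 0.0725] [221. 195.]
side guide_mouth 0.59 [0.3242 0.2813 0.0039] [229. 350.]
top pin_knob 0.62 [0.5847 0.3168 0.0623] [123. 168.]
top pin_knob 0.43 [0.4995 0.2728 0.1704] [124. 207.]
top pin_knob 0.3 [0.6238 0.0483 0.0684] [255. 149.]
top pin 0.67 [0.5    0.2717 0.1062] [137. 209.]
top pin 0.61 [ 0.584   0.3216 -0.0031] [132. 173.]
top guide_mouth 0.65 [0.6252 0.0476 0.071 ] [255. 148.]
top guide_mouth 0.48 [0.3213 0.2845 0.001 ] [146. 295.]
```

View pics/lift_side.png

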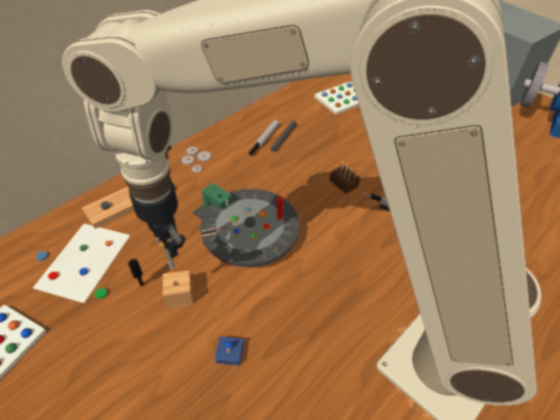

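The pin is held upright, with the shank visible at (171,262) and the stand left behind at (177,288). Moving it over the guide.

```bash
python3 -m jog '[0.0155,-0.028,0,0,0,0,0.04,-0.07,0,0,0,0,0.062,-0.112,0,0,0,0,0.085,-0.154,0,0,0,0,0.108,-0.196,0,0,0,0,0.131,-0.238,0,0,0,0,0.148,-0.268,0,0,0,0,0.1546,-0.2804,0,0,0,0,0.1546,-0.2804,0,0,0,0,0.1546,-0.2804,0,0,0,0]'; python3 - <<'E'
from h import *
o=bot.get_obs();print(o["eef_pos"],o["grip_width"],o["ft_force"])
ims=[]
for c in("side","top"):
    for k in range(2):
        im,d=bot.camera(c); tips(c,["pin_knob","pin","guide_mouth"])
    u,v=px(c,(.6245,.0487,.09)).astype(int)
    ims.append(cv2.resize(im[v-35:v+35,u-35:u+35],(390,390),interpolation=cv2.INTER_CUBIC))
cv2.imwrite("pics/over.png",np.hstack(ims)[:,:,::-1])
E
```

```text
clock: 5.93
eef_pos: [0.6252, 0.0469, 0.2315]
tool_rot: [0.732, 0.682, -0.0, -0.001]
ft_force: [-0.9, 0.2, -0.7]
grip_width: 0.0207
grasp_force: 61.0
[0.6252055  0.04687511 0.23152685] 0.020711278709190588 [-0.86923007  0.22933625 -0.68160343]
side pin_knob 0.65 [0.5888 0.3221 0.066 ] [134. 267.]
side pin_knob 0.49 [0.6247 0.0524 0.1703] [215. 166.]
side pin_knob 0.43 [0.3233 0.2851 0.0038] [228. 352.]
side pin 0.64 [ 0.5876  0.322  -0.0028] [141. 285.]
side pin 0.53 [0.6289 0.0509 0.1066] [217. 184.]
side guide_mouth 0.62 [0.6249 0.0472 0.0714] [221. 194.]
side pin_knob 0.73 [0.5854 0.3186 0.0634] [136. 268.]
side pin_knob 0.62 [0.6263 0.0518 0.1703] [215. 165.]
side pin 0.72 [ 0.5849  0.3169 -0.0008] [143. 284.]
side pin 0.66 [0.6252 0.0516 0.1081] [218. 185.]
side pin 0.62 [0.3254 0.2858 0.0007] [228. 352.]
top pin_knob 0.7 [0.5879 0.3144 0.0639] [124. 167.]
top pin 0.74 [5.847e-01 3.213e-01 4.000e-04] [131. 173.]
top pin_knob 0.53 [0.5851 0.3179 0.0664] [122. 168.]
top pin 0.6 [ 0.582   0.319  -0.0058] [133. 174.]
```

View pics/over.png

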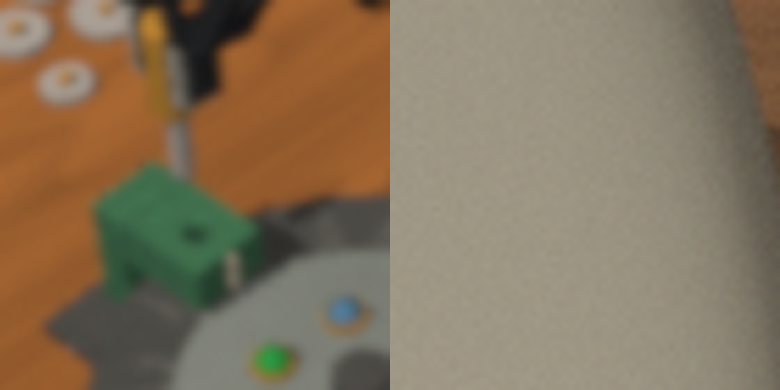

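The shank tip shows at crop (181,178), and the guide hole at (196,233); the top camera is blocked by the arm. Working out the offset from these pixels.

```bash
python3 - <<'E'
from h import *
c=bot.calibration("side");K=np.array(c["intrinsics"]);T=np.array(c["pose"])
u0,v0=px("side",(.6245,.0487,.09)).astype(int)-35
def ray(cx,cy,z):
    p=np.array([u0+(cx+.5)/5.571-.5,v0+(cy+.5)/5.571-.5]); d=T[:3,:3]@np.array([(p[0]-K[0,2])/K[0,0],-(p[1]-K[1,2])/K[1,1],-1])
    return T[:3,3]+d*(z-T[2,3])/d[2]
print("hole",ray(196,233,.072).round(4),"tip",[ray(181,178,z).round(4).tolist() for z in(.104,.107)])
for P in((.6245,.0487,.072),(.6245,.0487,.105),(.6245,.0487,.15)): print(P,(px("side",P)-[u0,v0])*5.571)
E
```

```text
hole [0.6231 0.0518 0.072 ] tip [[0.6277, 0.053, 0.104], [0.6251, 0.0547, 0.107]]
(0.6245, 0.0487, 0.072) [194.985 228.411]
(0.6245, 0.0487, 0.105) [189.414 172.701]
(0.6245, 0.0487, 0.15) [183.843  94.707]
```

```bash
python3 -m jog '[-0.003,-0.003,0,0,0,0,-0.003,-0.003,-0.01,0,0,0,-0.003,-0.003,-0.02,0,0,0,-0.003,-0.003,-0.03,0,0,0,-0.003,-0.003,-0.035,0,0,0,-0.003,-0.003,-0.035,0,0,0]'; python3 - <<'E'
from h import *
o=bot.get_obs();print(o["eef_pos"],o["grip_width"],o["ft_force"])
im,d=bot.camera("side"); tips("side",["pin_knob","pin","guide_mouth"])
u,v=px("side",(.6245,.0487,.09)).astype(int)
cv2.imwrite("pics/over2.png",cv2.resize(im[v-30:v+30,u-30:u+30],(480,480),interpolation=cv2.INTER_CUBIC)[:,:,::-1])
E
```

```text
clock: 7.23
eef_pos: [0.622, 0.0446, 0.2017]
tool_rot: [0.731, 0.682, -0.001, -0.001]
ft_force: [-0.8, -1.1, -1.8]
grip_width: 0.0207
grasp_force: 61.0
[0.6219593  0.04463026 0.20174139] 0.020662483474575385 [-0.84230754 -1.08611855 -1.82155609]
side pin_knob 0.6 [0.6217 0.0487 0.1424] [219. 174.]
side pin_knob 0.48 [0.5884 0.3203 0.0668] [134. 267.]
side pin_knob 0.31 [0.5268 0.0449 0.0423] [248. 223.]
side pin 0.63 [ 0.5856  0.3184 -0.0029] [143. 285.]
side pin 0.4 [0.6237 0.051  0.0776] [220. 194.]
side guide_mouth 0.9 [0.6234 0.0467 0.0727] [221. 194.]
```

View pics/over2.png

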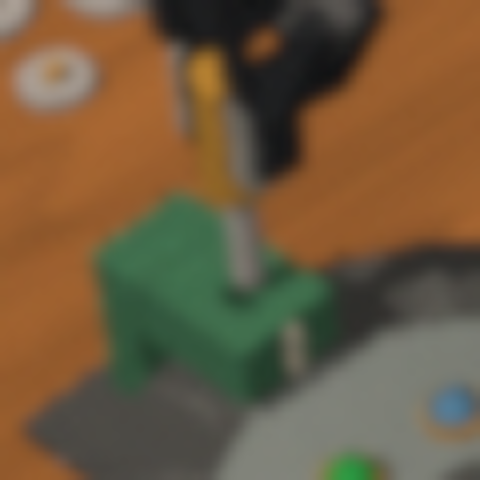

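The shank tip at (243,290) sits right over the hole at (241,295). Lowering gently.

```bash
python3 -m jog '[0,0,-0.005,0,0,0,0,0,-0.01,0,0,0,0,0,-0.015,0,0,0,0,0,-0.02,0,0,0,0,0,-0.02,0,0,0]'
```

```text
clock: 7.85
eef_pos: [0.6227, 0.045, 0.1868]
tool_rot: [0.731, 0.682, -0.0, -0.001]
ft_force: [0.6, 1.5, -2.3]
grip_width: 0.0204
grasp_force: 61.1
```

```bash
python3 -m jog '[0,0,-0.006,0,0,0,0,0,-0.012,0,0,0,0,0,-0.018,0,0,0,0,0,-0.022,0,0,0,0,0,-0.025,0,0,0,0,0,-0.025,0,0,0]'
```

```text
clock: 8.35
eef_pos: [0.623, 0.0449, 0.1673]
tool_rot: [0.731, 0.682, 0.0, -0.0]
ft_force: [1.1, 1.6, -3.3]
grip_width: 0.0205
grasp_force: 61.0
```

```bash
python3 -m jog '[0,0,0,0,0,0,0,0,0,0,0,0,0,0,0,0,0,0,0,0,0,0,0,0,0,0,0,0,0,0,0,0,0,0,0,0]' 0.3 && python3 -m jog '[0,0,0.02,0,0,0,0,0,0.05,0,0,0,0,0,0.08,0,0,0,0,0,0.11,0,0,0,0,0,0.11,0,0,0]'
python3 - <<'E'
from h import *
im,d=bot.camera("side"); tips("side",["pin_knob","guide_mouth","post","hub","notch"])
u,v=px("side",(.56,.05,.05)).astype(int)
cv2.imwrite("pics/rel.png",cv2.resize(im[v-60:v+60,u-75:u+85],(800,600),interpolation=cv2.INTER_CUBIC)[:,:,::-1])
E
```

```text
clock: 8.85
eef_pos: [0.623, 0.0446, 0.1682]
tool_rot: [0.731, 0.682, 0.0, 0.0]
ft_force: [0.1, 0.1, -0.5]
grip_width: 0.0556
grasp_force: 0.0
clock: 9.27
eef_pos: [0.6252, 0.0448, 0.2621]
tool_rot: [0.731, 0.682, 0.004, 0.003]
ft_force: [0.4, 0.2, 0.9]
grip_width: 0.0554
grasp_force: 0.0
side pin_knob 0.77 [0.5893 0.3194 0.0624] [135. 267.]
side pin_knob 0.48 [0.624  0.0522 0.1036] [218. 186.]
side guide_mouth 0.92 [0.6219 0.0514 0.0738] [220. 195.]
side hub 0.56 [0.522  0.045  0.0419] [249. 224.]
side notch 0.84 [0.5748 0.1311 0.0379] [208. 232.]
```

View pics/rel.png

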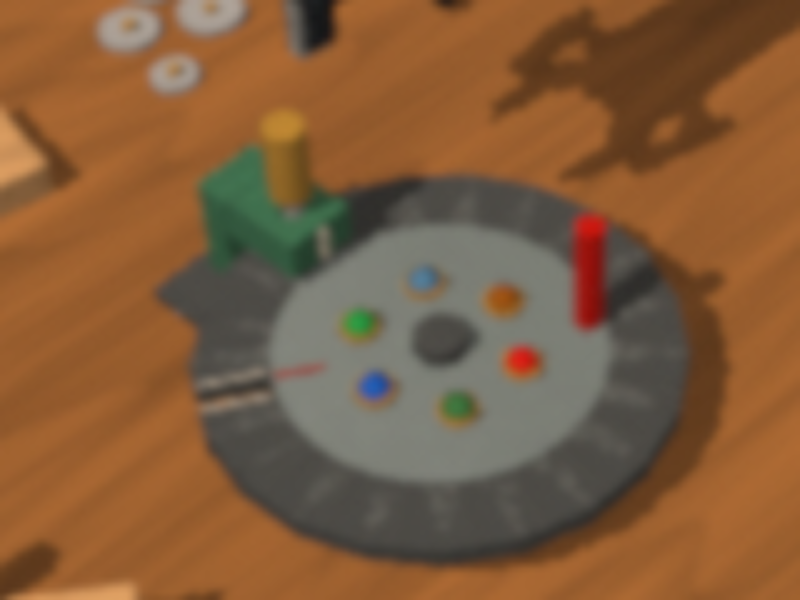

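The pin stands upright in the guide, knob at (286,155). The slot is at (233,390), the red line at (300,370) and the post top at (591,225). Computing the angles.

```bash
python3 - <<'E'
from h import *
c=bot.calibration("side");K=np.array(c["intrinsics"]);T=np.array(c["pose"])
u0,v0=px("side",(.56,.05,.05)).astype(int)-[75,60]
def ray(cx,cy,z):
    p=np.array([u0+(cx+.5)/5-.5,v0+(cy+.5)/5-.5]); d=T[:3,:3]@np.array([(p[0]-K[0,2])/K[0,0],-(p[1]-K[1,2])/K[1,1],-1])
    return (T[:3,3]+d*(z-T[2,3])/d[2])
H=ray(443,333,.052); print("hub",H)
for n,x,y,z in(("slot in",268,386,.04),("slot out",200,393,.04),("slot mid",234,389,.04),("line in",325,366,.04),("line out",275,376,.04),("posttop",591,227,.11),("postbase",589,322,.04),("mouth",292,207,.072)):
    P=ray(x,y,z); e=P-H; print(n,P.round(4),"r",np.hypot(*e[:2]).round(4),"ang",np.degrees(np.arctan2(e[1],e[0])).round(1))
E
```

```text
hub [0.52259825 0.04143223 0.052     ]
slot in [0.5643 0.1182 0.04  ] r 0.0874 ang 61.5
slot out [0.5837 0.1444 0.04  ] r 0.1197 ang 59.3
slot mid [0.5743 0.1311 0.04  ] r 0.1035 ang 60.1
line in [0.5549 0.0903 0.04  ] r 0.0586 ang 56.6
line out [0.5669 0.1118 0.04  ] r 0.0831 ang 57.8
posttop [ 0.4842 -0.021   0.11  ] r 0.0733 ang -121.6
postbase [ 0.4855 -0.0223  0.04  ] r 0.0738 ang -120.2
mouth [0.6238 0.0505 0.072 ] r 0.1016 ang 5.1
```

```bash
python3 -m jog '[-0.035,-0.026,0,0,0,0.14,-0.07,-0.05,0,0,0,0.28,-0.1,-0.08,0,0,0,0.42,-0.139,-0.105,0,0,0,0.55,-0.139,-0.105,0,0,0,0.55,-0.139,-0.105,0,0,0,0.55,-0.139,-0.105,0,0,0,0.55,-0.139,-0.105,0,0,0,0.55,-0.139,-0.105,0,0,0,0.55,-0.139,-0.105,0,0,0,0.55]' -1; python3 - <<'E'
from h import *
from scipy.spatial.transform import Rotation as R
o=bot.get_obs();print(o["eef_pos"],o["joint_pos"].round(2) if hasattr(o["joint_pos"],"round") else o["joint_pos"],R.from_quat(o['tool_rot']).as_matrix()[:,0])
im,d=bot.camera("side"); tips("side",["pin_knob","post","guide_mouth"])
E
```

```text
clock: 10.4
eef_pos: [0.5112, -0.0393, 0.2549]
tool_rot: [0.266, 0.964, -0.0, -0.001]
ft_force: [-0.4, -0.2, -0.2]
grip_width: 0.0001
grasp_force: 0.0
[ 0.51119892 -0.03930482  0.25494021] [-0.08  0.29 -0.05  1.23 -0.    0.46] [-0.85801342  0.5136235   0.0019659 ]
side pin_knob 0.6 [0.6207 0.0491 0.1022] [220. 187.]
side pin_knob 0.59 [0.5862 0.3238 0.065 ] [134. 269.]
side post 0.96 [ 0.4867 -0.0273  0.077 ] [281. 207.]
side guide_mouth 0.83 [0.6247 0.0502 0.0745] [220. 194.]
```

```bash
python3 -m jog '[0,0,-0.04,0,0,0,0,0,-0.08,0,0,0,0,0,-0.11,0,0,0,0,0,-0.13,0,0,0,0,0,-0.14,0,0,0,0,0,-0.14,0,0,0]'; python3 - <<'E'
import numpy as np
H=np.array([.5227,.0425])
def P(th,g=.019):
    a=np.radians(th); return H+.075*np.array([np.cos(a),np.sin(a)])-g*np.array([np.sin(a),-np.cos(a)])
ref=P(-121.3,.034)
for th in list(range(-122,-184,-5))+[-178,-179,-180]:
    d=(P(th)-ref); print(th,d.round(4),(d/.8).round(4),round(np.radians(th+121.3)/2,3))
E
```

```text
clock: 11.1
eef_pos: [0.5105, -0.0392, 0.142]
tool_rot: [0.267, 0.964, -0.0, -0.002]
ft_force: [0.3, -0.2, -0.3]
grip_width: -0.0001
grasp_force: 0.0
-122 [-0.0137  0.0081] [-0.0171  0.0101] -0.006
-127 [-0.02    0.0104] [-0.0251  0.013 ] -0.05
-132 [-0.0262  0.0133] [-0.0327  0.0166] -0.093
-137 [-0.032   0.0167] [-0.04    0.0209] -0.137
-142 [-0.0375  0.0206] [-0.0469  0.0258] -0.181
-147 [-0.0426  0.025 ] [-0.0533  0.0312] -0.224
-152 [-0.0474  0.0298] [-0.0592  0.0372] -0.268
-157 [-0.0517  0.035 ] [-0.0646  0.0437] -0.312
-162 [-0.0555  0.0405] [-0.0694  0.0506] -0.355
-167 [-0.0589  0.0464] [-0.0736  0.058 ] -0.399
-172 [-0.0617  0.0525] [-0.0771  0.0656] -0.442
-177 [-0.064   0.0588] [-0.08    0.0736] -0.486
-182 [-0.0657  0.0654] [-0.0821  0.0817] -0.53
-178 [-0.0644  0.0601] [-0.0805  0.0752] -0.495
-179 [-0.0647  0.0614] [-0.0809  0.0768] -0.504
-180 [-0.0651  0.0627] [-0.0814  0.0784] -0.512
```

```bash
python3 -m jog '[-0.006,0.0035,0,0,0,0,-0.011,0.0065,0,0,0,0,-0.0135,0.008,0,0,0,0,-0.015,0.0088,0,0,0,0,-0.016,0.0095,0,0,0,-0.003,-0.0171,0.0101,0,0,0,-0.006,-0.0182,0.0106,0,0,0,-0.012,-0.0194,0.011,0,0,0,-0.018,-0.0205,0.0114,0,0,0,-0.024,-0.0217,0.0118,0,0,0,-0.03]'; python3 - <<'E'
from h import *
bot.camera("side"); tips("side",["post","notch","pin_knob"])
E
```

```text
clock: 11.93
eef_pos: [0.4948, -0.0297, 0.1443]
tool_rot: [0.296, 0.955, 0.0, 0.0]
ft_force: [1.1, -1.1, 1.3]
grip_width: -0.0001
grasp_force: 1.2
side post 0.89 [ 0.4803 -0.0228  0.0742] [281. 210.]
side notch 0.87 [0.5861 0.1245 0.0399] [207. 227.]
side pin_knob 0.63 [0.587  0.3197 0.066 ] [135. 267.]
side pin_knob 0.5 [0.6204 0.0551 0.1006] [218. 188.]
```

```bash
python3 -m jog '[-0.001,0.0004,0,0,0,-0.006,-0.0021,0.0008,0,0,0,-0.012,-0.0032,0.0012,0,0,0,-0.018,-0.0042,0.0017,0,0,0,-0.024,-0.0053,0.0022,0,0,0,-0.03,-0.0064,0.0027,0,0,0,-0.036,-0.0074,0.0031,0,0,0,-0.042,-0.0085,0.0036,0,0,0,-0.048,-0.0095,0.0041,0,0,0,-0.054,-0.0105,0.0046,0,0,0,-0.06]' && python3 -m jog '[-0.001,0.0006,0,0,0,-0.006,-0.002,0.0011,0,0,0,-0.012,-0.0031,0.0017,0,0,0,-0.018,-0.0041,0.0023,0,0,0,-0.025,-0.0051,0.0029,0,0,0,-0.031,-0.0062,0.0036,0,0,0,-0.037,-0.0072,0.0042,0,0,0,-0.043,-0.0082,0.0049,0,0,0,-0.049,-0.0092,0.0055,0,0,0,-0.055,-0.0102,0.0062,0,0,0,-0.0615]'
```

```text
clock: 12.97
eef_pos: [0.4859, -0.0261, 0.144]
tool_rot: [0.353, 0.936, -0.0, -0.0]
ft_force: [3.0, -0.6, 0.5]
grip_width: -0.0001
grasp_force: 1.2
clock: 13.8
eef_pos: [0.4778, -0.0212, 0.144]
tool_rot: [0.41, 0.912, -0.0, 0.0]
ft_force: [2.7, -0.1, -0.0]
grip_width: 0.0002
grasp_force: 1.2
```

```bash
python3 - <<'E'
from h import *
o=bot.get_obs();print(o["eef_pos"],o["ft_force"])
bot.camera("side"); tips("side",["post","notch","pin_knob"])
import numpy as np
H=np.array([.5227,.0425])
def P(th,g=.019):
    a=np.radians(th); return H+.075*np.array([np.cos(a),np.sin(a)])-g*np.array([np.sin(a),-np.cos(a)])
print("expected -138.7",P(-138.7))
for a in(-138.7,-145.7,-152.7,-159.7,-166.7,-171.7,-176.7): 
    for k in (3.5,7): print(a,k,((P(a-k)-P(a))/.8).round(4),round(np.radians(-k)/2,4))
E
```

```text
[ 0.47782988 -0.02118012  0.14403313] [ 2.74234363 -0.08964681 -0.04074481]
side post 0.76 [ 0.4656 -0.0083  0.072 ] [281. 217.]
side post 0.37 [0.5251 0.0438 0.0294] [249. 226.]
side notch 0.6 [0.6038 0.1069 0.0428] [208. 219.]
side pin_knob 0.7 [0.6231 0.0554 0.1034] [218. 187.]
side pin_knob 0.61 [ 3.122e-01 -2.916e-01  2.000e-04] [396. 210.]
side pin_knob 0.59 [0.5887 0.3209 0.0665] [134. 267.]
expected -138.7 [ 0.47889522 -0.02127414]
-138.7 3.5 [-0.0048  0.0035] -0.0305
-138.7 7 [-0.0093  0.0073] -0.0611
-145.7 3.5 [-0.0043  0.004 ] -0.0305
-145.7 7 [-0.0084  0.0083] -0.0611
-152.7 3.5 [-0.0038  0.0045] -0.0305
-152.7 7 [-0.0073  0.0093] -0.0611
-159.7 3.5 [-0.0032  0.005 ] -0.0305
-159.7 7 [-0.0061  0.0101] -0.0611
-166.7 3.5 [-0.0026  0.0053] -0.0305
-166.7 7 [-0.0048  0.0108] -0.0611
-171.7 3.5 [-0.0021  0.0055] -0.0305
-171.7 7 [-0.0038  0.0112] -0.0611
-176.7 3.5 [-0.0016  0.0057] -0.0305
-176.7 7 [-0.0029  0.0115] -0.0611
```

Tracking matches the plan (post near -139°, 3 N). Continuing at the same pace.

```bash
python3 -m jog '[-0.001,0.0007,0,0,0,-0.006,-0.0019,0.0014,0,0,0,-0.012,-0.0029,0.0021,0,0,0,-0.018,-0.0038,0.0028,0,0,0,-0.024,-0.0048,0.0035,0,0,0,-0.0305,-0.0057,0.0043,0,0,0,-0.037,-0.0066,0.005,0,0,0,-0.043,-0.0075,0.0058,0,0,0,-0.049,-0.0084,0.0065,0,0,0,-0.055,-0.0093,0.0073,0,0,0,-0.061]' && python3 -m jog '[-0.0009,0.0008,0,0,0,-0.006,-0.0017,0.0016,0,0,0,-0.012,-0.0026,0.0024,0,0,0,-0.018,-0.0035,0.0032,0,0,0,-0.024,-0.0043,0.004,0,0,0,-0.0305,-0.0051,0.0049,0,0,0,-0.037,-0.006,0.0057,0,0,0,-0.043,-0.0068,0.0066,0,0,0,-0.049,-0.0076,0.0074,0,0,0,-0.055,-0.0084,0.0083,0,0,0,-0.061]' && python3 -m jog '[-0.0008,0.0009,0,0,0,-0.006,-0.0015,0.0018,0,0,0,-0.012,-0.0023,0.0027,0,0,0,-0.018,-0.003,0.0036,0,0,0,-0.024,-0.0038,0.0045,0,0,0,-0.0305,-0.0045,0.0055,0,0,0,-0.037,-0.0052,0.0064,0,0,0,-0.043,-0.0059,0.0074,0,0,0,-0.049,-0.0066,0.0083,0,0,0,-0.055,-0.0073,0.0093,0,0,0,-0.061]'; python3 - <<'E'
from h import *
bot.camera("side"); tips("side",["post","notch","pin_knob"])
E
```

```text
clock: 14.83
eef_pos: [0.4704, -0.0153, 0.144]
tool_rot: [0.465, 0.885, 0.0, 0.0]
ft_force: [2.8, -0.7, -1.0]
grip_width: -0.0003
grasp_force: 1.2
clock: 15.67
eef_pos: [0.4637, -0.0087, 0.1441]
tool_rot: [0.518, 0.855, 0.0, 0.0]
ft_force: [3.1, -1.3, 0.1]
grip_width: 0.0003
grasp_force: 1.1
clock: 16.5
eef_pos: [0.4578, -0.0012, 0.144]
tool_rot: [0.569, 0.822, -0.0, 0.0]
ft_force: [2.1, -1.9, 0.6]
grip_width: 0.0002
grasp_force: 1.2
side post 0.71 [0.4525 0.0099 0.0758] [280. 223.]
side pin_knob 0.64 [0.5879 0.3197 0.0651] [135. 267.]
side pin_knob 0.54 [0.6225 0.0534 0.1074] [218. 186.]
```

```bash
python3 -m jog '[-0.0006,0.001,0,0,0,-0.006,-0.0013,0.002,0,0,0,-0.012,-0.0019,0.003,0,0,0,-0.018,-0.0026,0.004,0,0,0,-0.024,-0.0032,0.005,0,0,0,-0.0305,-0.0038,0.006,0,0,0,-0.037,-0.0044,0.007,0,0,0,-0.043,-0.005,0.008,0,0,0,-0.049,-0.0056,0.0091,0,0,0,-0.055,-0.0061,0.0101,0,0,0,-0.061]' && python3 -m jog '[-0.0005,0.0011,0,0,0,-0.006,-0.001,0.0021,0,0,0,-0.012,-0.0016,0.0032,0,0,0,-0.018,-0.0021,0.0042,0,0,0,-0.024,-0.0026,0.0053,0,0,0,-0.0305]'; python3 - <<'E'
from h import *
im,d=bot.camera("side"); tips("side",["post","notch","pin_knob"])
E
```

```text
clock: 17.53
eef_pos: [0.4529, 0.0069, 0.1439]
tool_rot: [0.618, 0.786, -0.0, -0.0]
ft_force: [1.5, -1.8, -0.4]
grip_width: -0.0
grasp_force: 1.1
clock: 17.95
eef_pos: [0.4509, 0.0111, 0.144]
tool_rot: [0.642, 0.767, -0.0, 0.0]
ft_force: [1.9, -2.5, -1.4]
grip_width: 0.0003
grasp_force: 1.1
side post 0.7 [0.4471 0.0291 0.0771] [276. 228.]
side post 0.47 [ 0.48   -0.2676 -0.001 ] [342. 183.]
side notch 0.96 [0.625  0.0559 0.0391] [219. 205.]
side pin_knob 0.8 [0.5879 0.3196 0.0661] [135. 267.]
side pin_knob 0.51 [0.6228 0.0571 0.1035] [217. 188.]
```

```bash
python3 -m jog '[-0.0002,0.0005,0,0,0,-0.003,-0.0005,0.0011,0,0,0,-0.006,-0.0007,0.0016,0,0,0,-0.009,-0.0009,0.0022,0,0,0,-0.012,-0.0011,0.0027,0,0,0,-0.015]' && python3 -m jog '[-0.0002,0.0005,0,0,0,-0.003,-0.0004,0.0011,0,0,0,-0.006,-0.0006,0.0016,0,0,0,-0.009,-0.0008,0.0022,0,0,0,-0.012,-0.001,0.0027,0,0,0,-0.015]'
```

```text
clock: 18.57
eef_pos: [0.45, 0.0132, 0.144]
tool_rot: [0.653, 0.757, -0.0, -0.0]
ft_force: [1.6, -3.5, -0.7]
grip_width: 0.0
grasp_force: 1.0
clock: 18.98
eef_pos: [0.4492, 0.0155, 0.144]
tool_rot: [0.664, 0.747, 0.0, -0.0]
ft_force: [1.7, -1.1, -0.4]
grip_width: 0.0001
grasp_force: 0.8
```

```bash
python3 -m jog '[-0.0002,0.0005,0,0,0,-0.003,-0.0004,0.0011,0,0,0,-0.006,-0.0006,0.0016,0,0,0,-0.009]'; python3 - <<'E'
from h import *
im,d=bot.camera("side"); tips("side",["pin_knob","notch"])
E
```

```text
clock: 19.23
eef_pos: [0.4487, 0.0167, 0.144]
tool_rot: [0.671, 0.741, 0.0, -0.0]
ft_force: [0.9, -1.1, -0.6]
grip_width: -0.0001
grasp_force: 0.7
side pin_knob 0.66 [0.6214 0.0551 0.1019] [218. 188.]
side pin_knob 0.66 [0.584  0.3214 0.0653] [135. 269.]
side notch 0.57 [0.624  0.0517 0.0405] [221. 204.]
```

```bash
python3 -m jog '[-0.0002,0.0005,0,0,0,-0.003,-0.0003,0.0011,0,0,0,-0.006,-0.0005,0.0016,0,0,0,-0.009]'
```

```text
clock: 19.63
eef_pos: [0.4483, 0.0179, 0.144]
tool_rot: [0.678, 0.735, -0.0, 0.0]
ft_force: [0.6, -1.4, 0.5]
grip_width: 0.0003
grasp_force: 0.7
```

```bash
python3 -m jog '[-0.0001,0.0005,0,0,0,-0.003,-0.0003,0.0011,0,0,0,-0.006,-0.0004,0.0016,0,0,0,-0.009]';  python3 - <<'E'
from h import *
im,d=bot.camera("side"); tips("side",["pin_knob","notch"])
E
```

```text
clock: 19.88
eef_pos: [0.4479, 0.0193, 0.144]
tool_rot: [0.684, 0.729, -0.0, -0.0]
ft_force: [0.3, -1.7, -0.0]
grip_width: 0.0002
grasp_force: 0.5
side pin_knob 0.73 [0.3216 0.2821 0.0037] [230. 351.]
side pin_knob 0.6 [0.6212 0.0483 0.0971] [220. 188.]
side pin_knob 0.51 [0.5884 0.3208 0.0663] [134. 267.]
side notch 0.7 [0.624  0.0472 0.0393] [222. 203.]
side notch 0.57 [0.6236 0.0518 0.0909] [219. 190.]
```

```bash
python3 -m jog '[-0.0001,0.0005,0,0,0,-0.003,-0.0002,0.001,0,0,0,-0.006,-0.0003,0.0015,0,0,0,-0.008]'; python3 - <<'E'
from h import *
im,d=bot.camera("side"); tips("side",["pin_knob","pin_knob"])
u,v=px("side",(.56,.05,.05)).astype(int)
cv2.imwrite("pics/near.png",cv2.resize(im[v-60:v+60,u-75:u+85],(800,600),interpolation=cv2.INTER_CUBIC)[:,:,::-1])
E
```

```text
clock: 20.28
eef_pos: [0.4476, 0.0203, 0.144]
tool_rot: [0.69, 0.724, -0.0, 0.0]
ft_force: [-0.6, -1.7, 0.3]
grip_width: -0.0001
grasp_force: 0.9
side pin_knob 0.71 [0.5877 0.318  0.066 ] [136. 266.]
side pin_knob 0.69 [0.6259 0.051  0.0954] [218. 188.]
side pin_knob 0.71 [0.5877 0.318  0.066 ] [136. 266.]
side pin_knob 0.69 [0.6259 0.051  0.0954] [218. 188.]
```

View pics/near.png

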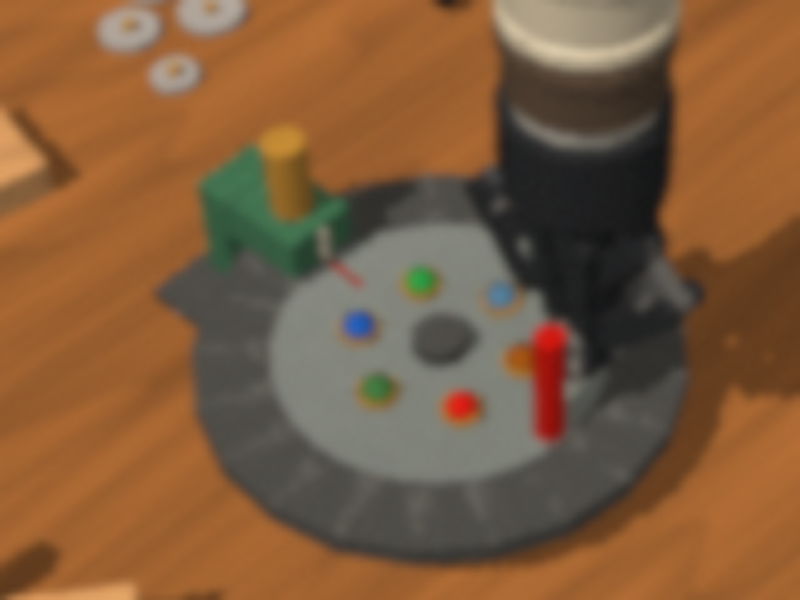

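The pin has dropped: the knob top is now at (285,140) against (285,122) before, about 10 mm, and its shoulder is on the block. Next I lean on until about 10 N.

```bash
python3 -m jog '[-0.0001,0.0004,0,0,0,-0.002,-0.0002,0.0008,0,0,0,-0.004,-0.0002,0.0008,0,0,0,-0.004]'
```

```text
clock: 20.68
eef_pos: [0.4475, 0.0209, 0.144]
tool_rot: [0.693, 0.721, -0.0, 0.0]
ft_force: [-1.1, -2.3, 0.4]
grip_width: 0.0001
grasp_force: 1.3
```

```bash
python3 -m jog '[-0.0001,0.0004,0,0,0,-0.002,-0.0002,0.0008,0,0,0,-0.004,-0.0002,0.0008,0,0,0,-0.004]'
```

```text
clock: 20.93
eef_pos: [0.4474, 0.0212, 0.144]
tool_rot: [0.696, 0.718, -0.001, 0.0]
ft_force: [-1.0, -5.1, 0.5]
grip_width: -0.0003
grasp_force: 2.6
```

```bash
python3 -m jog '[-0.0001,0.0004,0,0,0,-0.002,-0.0002,0.0008,0,0,0,-0.004,-0.0002,0.0008,0,0,0,-0.004]'
```

```text
clock: 21.18
eef_pos: [0.4473, 0.0214, 0.144]
tool_rot: [0.699, 0.715, -0.001, 0.001]
ft_force: [-1.2, -7.2, 1.4]
grip_width: 0.0002
grasp_force: 3.3
```

```bash
python3 -m jog '[0,0.0005,0,0,0,0,0,0.001,0,0,0,0,0,0.001,0,0,0,0]'
```

```text
clock: 21.43
eef_pos: [0.4472, 0.0216, 0.144]
tool_rot: [0.699, 0.715, -0.002, 0.001]
ft_force: [-0.9, -8.8, 0.8]
grip_width: -0.0001
grasp_force: 4.4
```

```bash
python3 -m jog '[0,0.0004,0,0,0,0,0,0.0006,0,0,0,0,0,0.0006,0,0,0,0,0,0.0006,0,0,0,0,0,0.0006,0,0,0,0,0,0.0006,0,0,0,0,0,0.0006,0,0,0,0,0,0.0006,0,0,0,0]' && python3 -m jog '[0,0,0,0,0,0,0,0,0,0,0,0,0,0,0,0,0,0,0,0,0,0,0,0,0,0,0,0,0,0,0,0,0,0,0,0,0,0,0,0,0,0,0,0,0,0,0,0,0,0,0,0,0,0,0,0,0,0,0,0]'
```

```text
clock: 22.1
eef_pos: [0.4472, 0.0217, 0.144]
tool_rot: [0.699, 0.715, -0.002, 0.002]
ft_force: [-0.7, -9.3, 1.3]
grip_width: 0.0001
grasp_force: 5.0
clock: 22.93
eef_pos: [0.4472, 0.0217, 0.144]
tool_rot: [0.699, 0.715, -0.002, 0.002]
ft_force: [0.4, -10.5, 1.7]
grip_width: 0.0001
grasp_force: 5.0
```

About 10 N was held for 1.5 s. Backing off and moving clear.

```bash
python3 -m jog '[0,-0.003,0,0,0,0,0,-0.008,0,0,0,0,0,-0.02,0,0,0,0,0,-0.04,0,0,0,0,0,-0.04,0.03,0,0,0,0,-0.04,0.07,0,0,0,0,-0.04,0.12,0,0,0,0,-0.06,0.16,0,0,0,0,-0.1,0.18,0,0,0,0,-0.1,0.18,0,0,0]' && python3 -m jog '[-0.03,-0.05,0,0,0,0,-0.06,-0.1,0,0,0,0,-0.09,-0.15,0,0,0,0,-0.1,-0.2,0,0,0,0,-0.1,-0.2,0,0,0,0,-0.1,-0.2,0,0,0,0]'; python3 - <<'E'
from h import *
ims=[]
for c in("side","top"):
    im,d=bot.camera(c); tips(c,["pin_knob","post","bur_block","handpiece","ring_box"])
    u,v=px(c,(.53,.05,.05)).astype(int); ims.append(cv2.resize(im[v-75:v+75,u-50:u+50],(400,600),interpolation=cv2.INTER_CUBIC))
cv2.imwrite("pics/end.png",np.hstack(ims)[:,:,::-1])
E
```

```text
clock: 23.77
eef_pos: [0.4497, -0.0599, 0.2927]
tool_rot: [0.7, 0.714, 0.003, 0.004]
ft_force: [-0.4, -0.3, 0.7]
grip_width: 0.0003
grasp_force: 0.0
clock: 24.27
eef_pos: [0.3661, -0.2189, 0.2875]
tool_rot: [0.701, 0.714, 0.0, -0.0]
ft_force: [0.6, 0.1, -0.1]
grip_width: 0.0004
grasp_force: 0.0
side pin_knob 0.76 [0.5877 0.3201 0.0668] [135. 267.]
side pin_knob 0.67 [0.6237 0.0488 0.092 ] [220. 189.]
side post 0.67 [0.4513 0.0362 0.081 ] [272. 227.]
side bur_block 0.67 [ 0.4823 -0.2691 -0.0017] [342. 183.]
side handpiece 0.65 [ 0.3134 -0.2927  0.0013] [396. 209.]
side ring_box 0.7 [0.3243 0.2813 0.0007] [230. 351.]
top pin_knob 0.62 [0.6192 0.0492 0.0956] [254. 148.]
top pin_knob 0.48 [0.5841 0.3172 0.0634] [123. 169.]
top post 0.8 [0.4467 0.0413 0.0783] [258. 237.]
top post 0.3 [0.3219 0.2784 0.0007] [149. 295.]
top bur_block 0.96 [ 0.4751 -0.2713 -0.002 ] [406. 224.]
top bur_block 0.43 [0.6256 0.0443 0.0707] [257. 148.]
top handpiece 0.66 [0.5234 0.0395 0.0251] [260. 200.]
top ring_box 0.87 [0.3225 0.2805 0.0012] [148. 295.]
```

View pics/end.png

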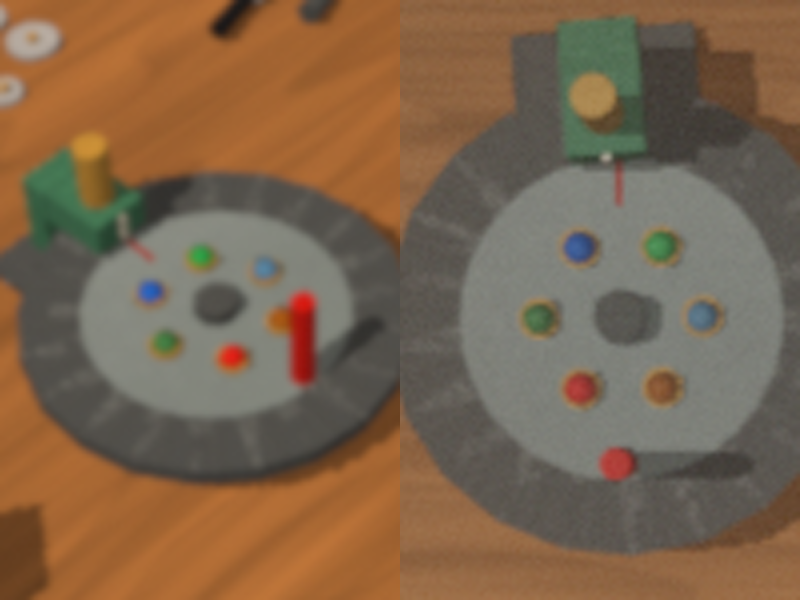

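Side crop: the brass pin is seated on the guide block, knob at (92,165). The post at (303,340) stands free, and the bystanders have not moved. Handing in.

```bash
python3 -m jog '[0,0,0,0,0,0,0,0,0,0,0,0]' && python3 -c "
from workcell import bot
print(bot.job_done())"
```

```text
clock: 25.03
eef_pos: [0.3674, -0.2163, 0.288]
tool_rot: [0.698, 0.716, -0.0, 0.0]
ft_force: [-0.4, 0.3, -0.9]
grip_width: 0.0
grasp_force: 0.0
the job is handed in; nothing more can be done
None
```

The job is handed in at 25 s: the brass pin fell home in the notch, I leaned on the post with about 10 N for about 1.5 s to seat the turntable, and the arm is clear with the bystanders unmoved; the hand-in returned no verdict.

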